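# Put the return spring back on the chopper

## Robot

A 6-joint arm with a two-finger parallel gripper is mounted at the origin on a cart in front of the work surface, level with it; the furniture and walls round the work are solid. World frame = base frame: x ahead of the robot, y to its left, z up, the work surface at z = 0. Lengths are in m, angles in rad, forces in N, time in s.
With the tool pointing down it reaches from about 0.4 to 0.825 m from the base axis. Payload 7 kg.
Tool frame: the origin (TCP) lies between the finger pads; the fingertips stand 11 mm ahead of it and the grasp point (between the pads) lies 8 mm behind it (arm.tips_ahead is the distance from the TCP to the fingertips, in m); z points along the fingers, x is the direction in which the jaws open and shut, and the axes are right-handed (so a half turn about z gives the same grasp; the last joint's range is limited). The gripper opens to 88 mm and grips with 3 to 60 N. Pads are 19 mm wide; open, the fingers measure 130 mm over their backs; the gripper's body (78 mm by 193 mm) begins 47 mm behind the grasp point.
Start: joints at [-0.964, 0.359, 0.012, 0, -1.224, -0.288], TCP at [0.212, -0.641, 0.211] pointing down, gripper open.
Joint ranges: [-3.07, 3.07], [-1.43, 2.12], [-1.02, 1.25], [-3.03, 1.67], [-3.05, -0], [-3.03, 3.03]. Speed limits (rad/s): [2.39, 2.39, 3.01, 3.14, 3.14, 3.14].

## Interface

Orientations are given as [roll, pitch, yaw] about the fixed x, y, z axes, in that order (R = Rz(yaw) Ry(pitch) Rx(roll)).
In Python, from station import arm, optics, finder gives the robot as it stands. The module is installed in compiled form; this text tells all that it offers.
- The arm moves only by the tool apply_moves, never from a script. Its argument "increments" is one flat list of numbers, 6 for each row, row after row: the shift along the world's x, y, z in m, then the turn, a rotation vector about the world's x, y, z in rad. In form: [tx, ty, tz, rx, ry, rz, tx, ty, tz, rx, ry, rz, ...]. A call has 1 to 20 rows; each row shifts and turns the pose as measured when the row begins; what a row does not reach is not made up. A row lasts 1/12 s, in which the tool goes at most 41.7 mm and 7.16 degrees, less where a joint would pass 70% of its speed; a pose out of reach is approached as far as the arm can. A call with a gripper value outside its range is refused whole. "hand" is the closure, from 0 (fully open) to 1 (shut), set as the call begins (left out, the last holds). The fingers move at their own pace and stop on an object; "force" is the grip in N (left out, the last holds). Time passes only in rows, so rows that do not move let the fingers close. It gives the time, the measured TCP pose, the force and the opening at its end, in the units of the state.
- arm.get_state(): the state, without advancing time (a new reading comes with each control period).
- optics.grab_frame(name): name is "scene" or "top" or "wrist"; returns the picture (420x560x3 uint8, red, green, blue); there is no depth.
- optics.camera_model(name): a dict with "fx", "fy", "cx", "cy" (pixels), "world_to_cam" (4x4, takes a point from world to camera coordinates); the wrist camera has in their place "T_tool_cam" (4x4, takes a point from camera to tool coordinates, whose origin is the TCP and whose axes are the tool frame's). Camera axes: x right, y up, looking along -z (the intrinsics and any distortion apply to the point x, -y, -z); pixel columns grow to the right and rows downward; lengths in m; the calibration is good to about 2 mm. A picture is of the moment at which its call begins: read the wrist's pose just before it. camera_model takes no time and is no camera call.
- arm.job_done(): hands the job in, once; it reports no verdict.
Trained networks look in the newest picture that a camera, given by its name, has taken for a name from the list of things; names that differ only in an ending like _2 or _b are one class to them, and where a whole thing is asked for, a point or a joint stands for the part that bears it (a point fixed in the world has none). Each returns a list of dicts, best first, with "conf" (0 to 1); they miss things now and then, are a little off and sometimes report something else, mostly with a low value. They report only what shows in the picture. A call takes as long as a camera call.
- finder.find_in(camera, name): "box" ([left, top, right, bottom] in pixels, round what is visible of it).
- finder.landmark_of(camera, name): "point" ([column, row] in pixels: a listed point, or the origin of a listed thing).
The state is a dict: "t": time; "q": joint angles; "qd": joint speeds; "joint_efforts": joint torques, N m; "eef_pos": TCP position; "ee_rot": TCP orientation; "force": force on the tool from outside, world axes, zero at the start; "moment": the same for the moment, N m; "width": finger opening in m.
Only numpy, scipy, OpenCV 4.12 (cv2) and the standard library are available. Lean on these libraries where they do the work, as an engineer would, in place of code of your own. Each camera call takes 0.05 s, during which the arm holds its last target. There are 200 camera calls.

## Task

The push-down chopper has been washed and taken apart. Thread its return spring, which is the spring that is both wide and tall, over the chopper's upright rod and slide it down until it stands upright on the base; if the coils catch on the rod end, twist the spring a little rather than forcing it. Let go of it and leave the narrow spring and the short spring where they are.

Things in the scene. Friction and masses are not known exactly. Their poses are not given: they have to be found in the camera images.
- return_spring: The return spring: a stiff plain steel coil spring standing upright on the worktop, 37 mm outside diameter, 29 mm inside, 60 mm tall, wire 4 mm, about 60 g; keeps its shape when gripped. Of the three springs it alone is both wide and tall. Origin: on its axis at the lower end; z along the axis, up.
- chopper: Chopper base, fast to the worktop: low round white plastic base, 110 mm diameter, 20 mm high; on it a flat steel spring seat, 54 mm diameter, top 22 mm above the worktop; in its centre an upright steel rod, 16 mm diameter, round end, tip 102 mm above the worktop (the 310 mm post at the back right is a kitchen-roll holder). Origin: centre of the underside, below the rod; z up.
- narrow_spring: Another steel spring standing upright, not to be moved: 60 mm tall but only 23 mm outside diameter (15 mm inside, too narrow for the rod). Origin: on its axis at the lower end.
- short_spring: Another steel spring standing upright, not to be moved: 37 mm outside diameter like the return spring but only 28 mm tall. Origin: on its axis at the lower end.

How it is judged:
By the outcome, as a careful person would: the job done as asked, in the order asked, and still so for the second after the job is handed in, with the robot touching nothing.
It also fails if it takes over 40 s, if anything falls off the work surface, if the arm or the gripper's body presses on something with over 40 N, if the wrist force passes 120 N, or if a joint passes its speed limit or range.

## Working session

There is one attempt and no reset: what is moved stays moved. The work goes in short steps, Python scripts to look and compute and a tool call to move; the robot and the scene stay as the last step left them, time stands still between calls to the robot, and variables do not carry over. Pictures are saved under pics/ and viewed, about 8 in all and at most 12, crops included, and the job is handed in when it is done.

Besides the shell and the picture viewer there is one more tool, called after ">>>" by a JSON object that holds its "op" and its "data". apply_moves: Moves the arm, as the interface text tells. Its arguments: {"type":"object","properties":{"increments":{"type":"array"},"hand":{"type":"number"},"force":{"type":"number"}},"required":["increments"]}

```bash
mkdir -p pics; cat > h.py <<'E'
import numpy as np, cv2
from station import arm, optics, finder
from scipy.spatial.transform import Rotation as R
def ray(cam,px,st=None):
    m=optics.camera_model(cam)
    d=np.array([(px[0]-m['cx'])/m['fx'],-(px[1]-m['cy'])/m['fy'],-1.])
    if 'world_to_cam' in m: T=np.linalg.inv(m['world_to_cam'])
    else:
        W=np.eye(4);W[:3,:3]=R.from_euler('xyz',st['ee_rot']).as_matrix();W[:3,3]=st['eef_pos'];T=W@m['T_tool_cam']
    return T[:3,3],T[:3,:3]@d
def atz(cam,px,z,st=None):
    o,d=ray(cam,px,st);return o+d*(z-o[2])/d[2]
def save(cam,n):
    im=optics.grab_frame(cam);cv2.imwrite(f'pics/{n}.png',im[:,:,::-1]);return im
E
python3 - <<'E'
from h import *
print(arm.get_state()); ims=[]
for c in ['scene','top']:
    m=optics.camera_model(c);print({k:v for k,v in m.items() if k!='world_to_cam'})
    save(c,c+'0')
    for n in ['return_spring','chopper','narrow_spring','short_spring']:
        b=finder.find_in(c,n)[:3];l=finder.landmark_of(c,n)[:3]
        for x in b: print(c,n,'box',np.round(x['box']),round(x['conf'],2))
        for x in l: print(c,n,'pt',np.round(x['point'],1),round(x['conf'],2),atz(c,x['point'],0).round(4))
E
```

```text
{'t': 0.0, 'q': array([-9.63927408e-01,  3.59364089e-01,  1.10592625e-02, -3.36906786e-04,
       -1.22406081e+00, -2.88128356e-01]), 'qd': array([-0.00054334, -0.00222613, -0.00078034, -0.0010085 ,  0.00062463,
        0.00213572]), 'joint_efforts': array([-3.17897517e-03, -5.82707369e+01,  2.93047482e+01,  6.99747518e+00,
        6.70576832e-03, -1.83539669e-04]), 'eef_pos': array([ 0.21135818, -0.64052939,  0.20993999]), 'ee_rot': array([-3.14145034e+00, -1.59462453e-03,  1.88942204e+00]), 'force': array([-0.31180133, -0.01173667,  0.11120812]), 'moment': array([-0.01755904, -0.03301942,  0.04299984]), 'width': 0.08783698981510947}
{'fx': 422.03522676511574, 'fy': 422.03522676511574, 'cx': 280.009084648684, 'cy': 205.25601395418377}
scene return_spring box [252. 200. 266. 232.] 0.74
scene return_spring pt [259.4 226.9] 0.68 [ 0.4566 -0.0106  0.    ]
scene chopper pt [201.8 190.3] 0.97 [0.4323 0.1957 0.    ]
scene narrow_spring box [347. 270. 361. 298.] 0.65
scene narrow_spring pt [350.6 293.3] 0.77 [ 0.4703 -0.2789  0.    ]
scene short_spring box [333. 230. 348. 248.] 0.65
scene short_spring pt [341.4 241.5] 0.58 [ 0.5663 -0.1662  0.    ]
{'fx': 391.88986485541307, 'fy': 391.88986485541307, 'cx': 280.1629281051169, 'cy': 207.37923233307208}
top return_spring box [268. 216. 283. 232.] 0.66
top return_spring pt [276.4 224.7] 0.71 [ 0.4602 -0.0007  0.    ]
top return_spring pt [348.5 182.6] 0.63 [ 0.5581 -0.1638  0.    ]
top chopper box [173. 208. 222. 259.] 0.97
top chopper pt [196.3 232.2] 0.72 [0.4415 0.178  0.    ]
top narrow_spring box [396. 213. 410. 227.] 0.72
top narrow_spring pt [273.7 226.4] 0.53 [0.4563 0.0053 0.    ]
top narrow_spring pt [402.4 222. ] 0.47 [ 0.469  -0.2831  0.    ]
top short_spring box [346. 174. 362. 188.] 0.45
top short_spring box [268. 216. 283. 234.] 0.42
top short_spring pt [350.3 181.4] 0.68 [ 0.561  -0.1679  0.    ]
```

View pics/top0.png

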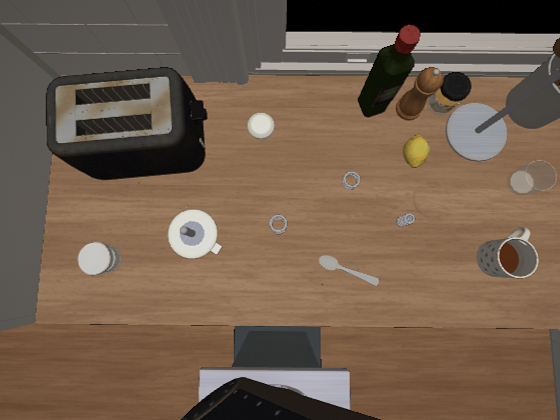

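View pics/scene0.png

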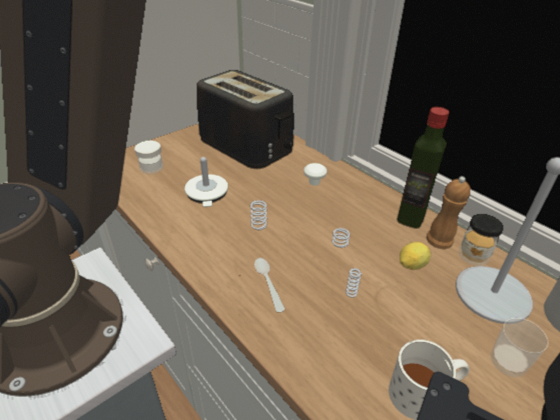

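The top picture shows the return spring at (278,224), the short spring at (351,180), the narrow spring at (405,220) and the chopper at (193,234). The scene picture agrees: tall wide spring at (259,215), rod at (205,172). I'll go above the return spring.

>>> {"op": "apply_moves", "data": {"increments": [0.0136,0.0353,0.001,0,0,0,0.0136,0.0353,0.001,0,0,0,0.0136,0.0353,0.001,0,0,0,0.0136,0.0353,0.001,0,0,0,0.0136,0.0353,0.001,0,0,0,0.0136,0.0353,0.001,0,0,0,0.0136,0.0353,0.001,0,0,0,0.0136,0.0353,0.001,0,0,0,0.0136,0.0353,0.001,0,0,0,0.0136,0.0353,0.001,0,0,0,0.0136,0.0353,0.001,0,0,0,0.0136,0.0353,0.001,0,0,0,0.0136,0.0353,0.001,0,0,0,0.0136,0.0353,0.001,0,0,0,0.0136,0.0353,0.001,0,0,0,0.0136,0.0353,0.001,0,0,0,0.0136,0.0353,0.001,0,0,0,0.0136,0.0353,0.001,0,0,0]}}

```text
t: 2.4
eef_pos: [0.4572, 0.0187, 0.2308]
ee_rot: [3.131, 0.001, 1.88]
force: [1.1, -0.4, -0.2]
width: 0.0875
```

```bash
python3 - <<'E'
from h import *
st=arm.get_state();print(st['t'],st['eef_pos'],st['ee_rot'],st['q'].round(2))
print(optics.camera_model('wrist'))
save('wrist','w1')
for n in ['return_spring','chopper']:
    for x in finder.find_in('wrist',n)[:2]: print(n,np.round(x['box']),x['conf'])
    for x in finder.landmark_of('wrist',n)[:2]: print(n,np.round(x['point']),x['conf'],atz('wrist',x['point'],0,st))
for p in [(258,162),(197,128)]: print('toaster',atz('scene',p,0))
E
```

```text
2.4 [0.45724468 0.01869449 0.23078174] [3.13051716e+00 5.40735309e-04 1.88033444e+00] [ 0.48 -0.03 -0.42  0.   -1.17 -1.74]
{'fx': 297.7583483671684, 'fy': 297.7583483671684, 'cx': 283.1648358858183, 'cy': 211.18310528762305, 'T_tool_cam': array([[ 9.99999956e-01, -2.72871568e-04,  1.16995674e-04,
        -4.28829578e-04],
       [-2.30745665e-04, -9.62275272e-01, -2.72077650e-01,
        -7.49615232e-02],
       [ 1.86824299e-04,  2.72077611e-01, -9.62275293e-01,
        -1.74342784e-01],
       [ 0.00000000e+00,  0.00000000e+00,  0.00000000e+00,
         1.00000000e+00]])}
return_spring [249. 161. 284. 197.] 0.8
return_spring [267. 174.] 0.65 [ 0.45405423 -0.00628001  0.        ]
chopper [365. 163. 447. 241.] 0.97
chopper [400. 203.] 0.95 [0.43612805 0.1839333  0.        ]
toaster [0.62841967 0.21038559 0.        ]
toaster [0.60383593 0.4922258  0.        ]
```

View pics/w1.png

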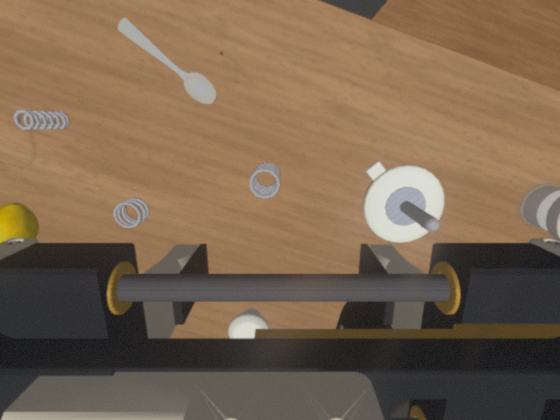

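The wrist picture shows the return spring's top ring at (265,184), the rod tip at about (433,223) and the seat centre at (406,206).

```bash
python3 - <<'E'
from h import *
st=arm.get_state()
for n,p,z in [('springtop',(265,184),.058),('springbox low',(267,174),0),('rodtip',(433,223),.098),('seat',(406,206),.022),('base',(404.5,203.5),.02)]: print(n,atz('wrist',p,z,st).round(4))
for n,p,z in [('springtop',(278.5,224.5),.058),('seat',(193,233.5),.022),('rodtip',(185.5,231),.098)]: print('top',n,atz('top',p,z).round(4))
im=cv2.imread('pics/w1.png')[140:260,220:480];cv2.imwrite('pics/w1c.png',cv2.resize(im,None,fx=3,fy=3,interpolation=cv2.INTER_CUBIC))
E
```

```text
springtop [ 0.4551 -0.007   0.058 ]
springbox low [ 0.4529 -0.0084  0.    ]
rodtip [0.4323 0.1784 0.098 ]
seat [0.4336 0.1799 0.022 ]
base [0.4314 0.1776 0.02  ]
top springtop [ 0.4542 -0.0058  0.058 ]
top seat [0.4367 0.1803 0.022 ]
top rodtip [0.435  0.1783 0.098 ]
```

View pics/w1c.png

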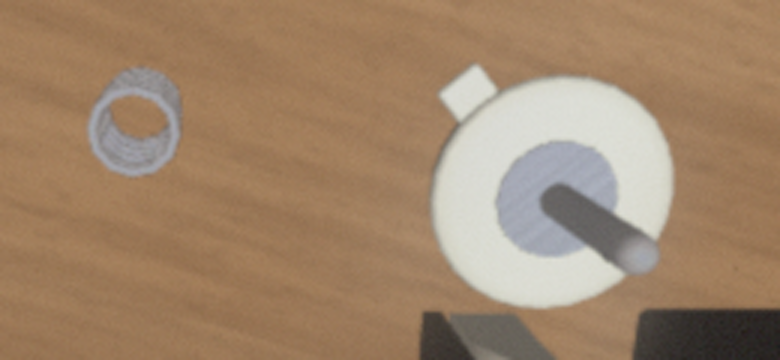

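>>> {"op": "apply_moves", "data": {"increments": [-0.001,-0.013,-0.02,-0.003,0.01,0,-0.0015,-0.012,-0.03,0,0,0,0,0,-0.03,0,0,0,0,0,-0.02,0,0,0,0,0,0,0,0,0], "hand": 0.2}}

```text
t: 3.07
eef_pos: [0.4531, -0.0147, 0.1295]
ee_rot: [3.136, 0.0, 1.874]
force: [-1.2, -0.4, -0.2]
width: 0.0702
```

>>> {"op": "apply_moves", "data": {"increments": [0.001,0.007,0,0,0,0,0,0,-0.025,0,0,0,0,0,-0.025,0,0,0,0,0,-0.015,0,0,0,0,0,0,0,0,0]}}

```text
t: 3.48
eef_pos: [0.458, -0.0089, 0.0694]
ee_rot: [3.126, 0.001, 1.868]
force: [0.7, -0.7, 0.5]
width: 0.0699
```

```bash
python3 - <<'E'
from h import *
st=arm.get_state();print(st['t'],st['eef_pos'],st['ee_rot'])
save('wrist','w2')
E
```

```text
3.4833 [ 0.45798479 -0.00889109  0.06937089] [3.12613902e+00 1.20720689e-03 1.86820241e+00]
```

View pics/w2.png

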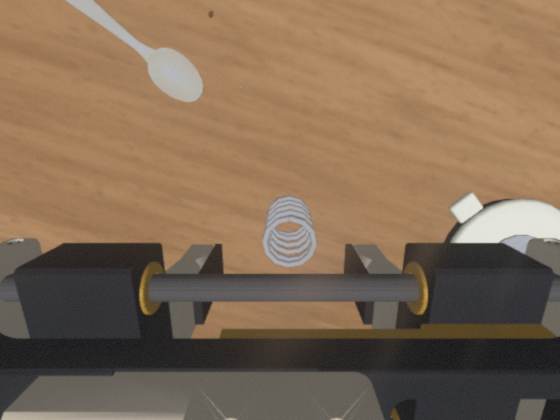

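The spring is between the jaws, with its top ring centred at (290,240).

```bash
python3 - <<'E'
from h import *
st=arm.get_state();print(st['eef_pos'],st['ee_rot'],atz('wrist',(290,240.5),.058,st))
E
```

```text
[ 0.4588223  -0.00869879  0.07070754] [3.12467593e+00 1.48310585e-03 1.86869454e+00] [ 0.45627594 -0.00518608  0.058     ]
```

>>> {"op": "apply_moves", "data": {"increments": [-0.001,0.001,-0.012,-0.003,0.01,0,-0.001,0.001,-0.012,-0.001,0.004,0,0,0,-0.005,0,0,0,0,0,0,0,0,0]}}

```text
t: 3.87
eef_pos: [0.4617, -0.005, 0.0467]
ee_rot: [3.13, 0.001, 1.869]
force: [-0.1, 0.0, -0.2]
width: 0.07
```

>>> {"op": "apply_moves", "data": {"increments": [-0.006,0.0,-0.008,0,0,0,0,0,0,-0.002,0.006,0,0,0,0,0,0,0,0,0,0,0,0,0]}}

```text
t: 4.2
eef_pos: [0.4566, -0.0044, 0.0404]
ee_rot: [3.134, 0.001, 1.869]
force: [0.6, -1.4, 0.2]
width: 0.0699
```

>>> {"op": "apply_moves", "data": {"increments": [0,0,-0.004,0,0,0,0,0,0,0,0,0,0,0,0,0,0,0,0,0,0,0,0,0,0,0,0,0,0,0,0,0,0,0,0,0], "hand": 1, "force": 20}}

```text
t: 4.7
eef_pos: [0.4573, -0.0042, 0.0369]
ee_rot: [3.132, 0.001, 1.87]
force: [0.4, 0.4, -0.1]
width: 0.0357
```

>>> {"op": "apply_moves", "data": {"increments": [0,0,0.015,0,0,0,0,0,0.025,0,0,0,0,0,0.025,0,0,0,0,0,0.025,0,0,0,0,0,0.015,0,0,0,0,0,0,0,0,0]}}

```text
t: 5.2
eef_pos: [0.4545, -0.0055, 0.1448]
ee_rot: [3.139, 0.002, 1.869]
force: [0.4, -0.0, -0.7]
width: 0.0352
```

```bash
python3 - <<'E'
from h import *
st=arm.get_state();print(st['t'],st['eef_pos'],st['ee_rot'],st['width'],st['force'])
save('wrist','w3')
E
```

```text
5.2 [ 0.45449793 -0.00547767  0.14476673] [3.13856054e+00 2.03177639e-03 1.86904827e+00] 0.03519675571821151 [ 0.39983832 -0.03001347 -0.66381023]
```

View pics/w3.png

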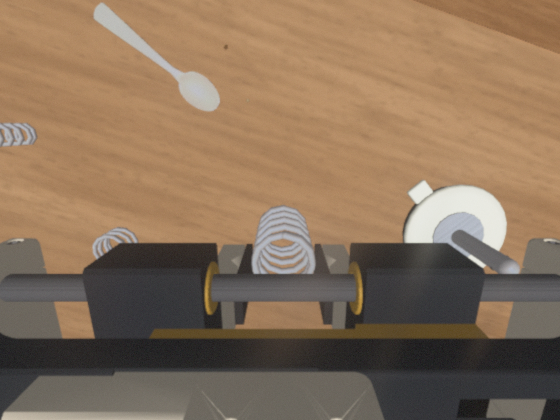

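The spring is held upright: top ring at (283,256), bottom ring near (283,222), rod tip at (509,269).

```bash
python3 - <<'E'
from h import *
st=arm.get_state();z=st['eef_pos'][2];print(st['eef_pos'])
for n,p,zz in [('top',(283,256),z+.021),('bottom',(283,226),z-.035),('rodtip',(509,268),.098),('seat',(459,234.5),.022)]: print(n,atz('wrist',p,zz,st).round(4))
E
```

```text
[ 0.45404268 -0.0055202   0.14355008]
top [ 0.4488 -0.0077  0.1646]
bottom [ 0.4501 -0.0074  0.1086]
rodtip [0.434  0.1791 0.098 ]
seat [0.4327 0.1812 0.022 ]
```

>>> {"op": "apply_moves", "data": {"increments": [0,0,0.015,0,0,0,0,0.015,0.015,0,0,0,-0.003,0.03,0,0,0,0,-0.003,0.03,0,0,0,0,-0.003,0.03,0,0,0,0,-0.003,0.03,0,0,0,0,-0.002,0.02,0,0,0,0,0,0.005,0,0,0,0,0,0,0,0,0,0,0,0,0,0,0,0]}}

```text
t: 6.08
eef_pos: [0.4327, 0.1585, 0.1637]
ee_rot: [-3.129, 0.003, 1.864]
force: [0.6, -0.2, -0.5]
width: 0.0348
```

```bash
python3 - <<'E'
from h import *
st=arm.get_state();print(st['t'],st['eef_pos'],st['ee_rot'],st['width'],st['force'])
save('wrist','w4')
E
```

```text
6.0833 [0.43271091 0.15852082 0.16373926] [-3.12932317e+00  3.10117172e-03  1.86381224e+00] 0.03480166754611829 [ 0.58207622 -0.17875837 -0.48264218]
```

View pics/w4.png

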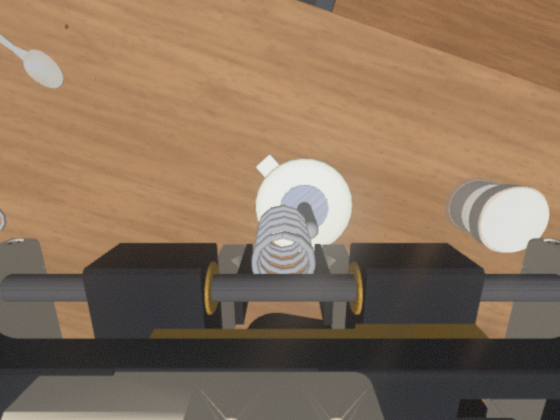

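The spring is just short of the rod (seat centre near (304,205), rod running down behind the spring). I'll correct the tilt and step across.

>>> {"op": "apply_moves", "data": {"increments": [0.003,0.012,0,0.002,-0.008,0,0.003,0.01,0,0.001,-0.004,0,0,0,0,0,0,0,0,0,0,0,0,0]}}

```text
t: 6.47
eef_pos: [0.4394, 0.179, 0.1627]
ee_rot: [-3.141, 0.004, 1.859]
force: [0.9, -0.4, -0.6]
width: 0.0348
```

```bash
python3 - <<'E'
from h import *
st=arm.get_state();print(st['t'],st['eef_pos'],st['ee_rot'],st['width'],st['force'])
im=save('wrist','w5')
s=save('scene','s5');t=save('top','t5')
a=cv2.resize(im[130:310,190:390],None,fx=2.2,fy=2.2,interpolation=cv2.INTER_CUBIC)
b=cv2.resize(s[90:230,130:286],None,fx=2.54,fy=2.83,interpolation=cv2.INTER_CUBIC)
b=cv2.resize(b,(350,396))
cv2.imwrite('pics/c5.png',np.hstack([a,b])[:,:,::-1])
E
```

```text
6.4667 [0.43937822 0.17902027 0.16274502] [-3.14120896  0.00443874  1.85899412] 0.03477749130224291 [ 0.8569687  -0.41017572 -0.60775944]
```

View pics/c5.png

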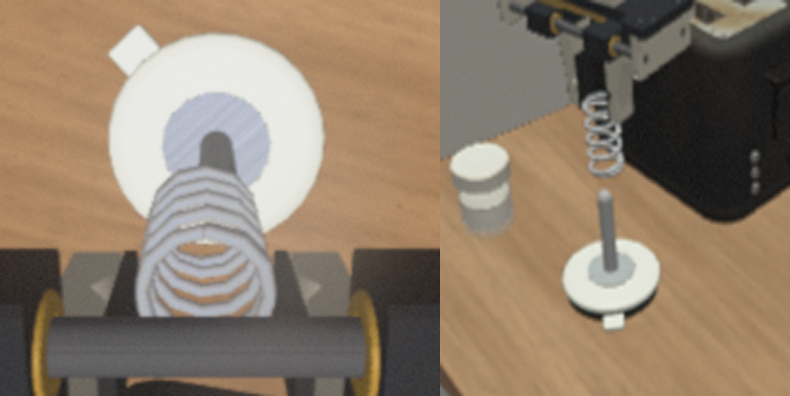

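Left: spring top ring centre is at wrist pixel (284,258.5), its lower end just above the rod, which runs from the seat centre (288,196). Right: the spring hangs straight above the rod tip. I'll project models to get the offset.

```bash
cat >> h.py <<'E'
def proj(cam,P,st=None):
    m=optics.camera_model(cam)
    if 'world_to_cam' in m: T=m['world_to_cam']
    else:
        W=np.eye(4);W[:3,:3]=R.from_euler('xyz',st['ee_rot']).as_matrix();W[:3,3]=st['eef_pos'];T=np.linalg.inv(W@m['T_tool_cam'])
    p=np.atleast_2d(P)@T[:3,:3].T+T[:3,3]
    return np.c_[m['cx']+m['fx']*p[:,0]/-p[:,2],m['cy']-m['fy']*p[:,1]/-p[:,2]]
def circ(c,r,z):
    a=np.linspace(0,2*np.pi,60);return np.c_[c[0]+r*np.cos(a),c[1]+r*np.sin(a),0*a+z]
E
python3 - <<'E'
from h import *
st=arm.get_state();p=st['eef_pos'];z=p[2]
print('top ring',atz('wrist',(284.1,258.6),z+.021,st).round(4))
print('seat',atz('wrist',(288.2,195.9),.022,st).round(4))
ax=atz('wrist',(284.1,258.6),z+.021,st)[:2]
print('scene spring bottom axis px for',proj('scene',[*ax,z-.035]),'rodtip px',proj('scene',[.434,.180,.102]))
im=cv2.imread('pics/w5.png');sc=cv2.imread('pics/s5.png')
def draw(I,cam,C,col,k,o):
    q=((proj(cam,C,st)-o)*k).astype(int);cv2.polylines(I,[q],False,col,1)
A=cv2.resize(im[130:310,190:390],None,fx=2.2,fy=2.2,interpolation=cv2.INTER_CUBIC)
B=cv2.resize(sc[100:220,140:280],None,fx=2.8,fy=2.8,interpolation=cv2.INTER_CUBIC)
rod=(.434,.180)
for I,cam,k,o in [(A,'wrist',2.2,(190,130)),(B,'scene',2.8,(140,100))]:
    for h,c in [(.021,(0,0,255)),(-.037,(255,0,0))]: draw(I,cam,circ(ax,.0185,z+h),c,k,o)
    draw(I,cam,circ(rod,.027,.022),(0,255,0),k,o);draw(I,cam,circ(rod,.008,.094),(0,255,0),k,o)
h=max(A.shape[0],B.shape[0]);pad=lambda I:cv2.copyMakeBorder(I,0,h-I.shape[0],0,0,0)
cv2.imwrite('pics/o5.png',np.hstack([pad(A)[:,:400],pad(B)]))
E
```

```text
top ring [0.4354 0.1778 0.1839]
seat [0.4351 0.1821 0.022 ]
scene spring bottom axis px for [[201.81107263 149.46667061]] rodtip px [[201.84548701 158.65210427]]
```

View pics/o5.png

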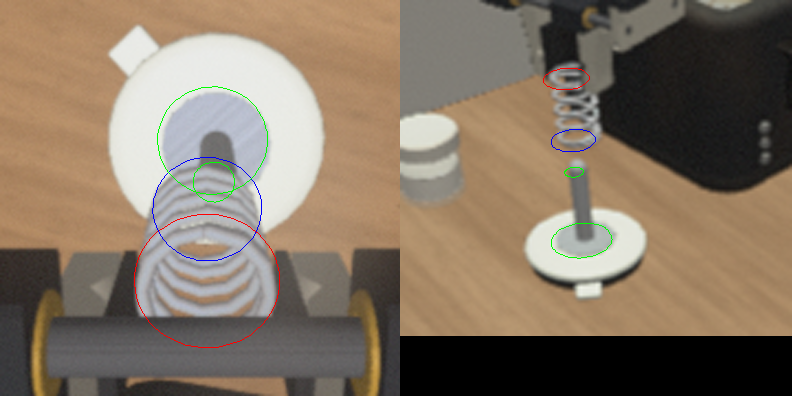

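Models and picture agree to about 3 mm: the spring needs about −2 mm in x and +3 mm in y. I'll correct and descend to around the rod tip.

>>> {"op": "apply_moves", "data": {"increments": [-0.002,0.003,0,0,0,0,0,0,-0.006,0,0,0,0,0,-0.006,0,0,0,0,0,0,0,0,0]}}

```text
t: 6.95
eef_pos: [0.4371, 0.1816, 0.1501]
ee_rot: [3.141, 0.004, 1.858]
force: [-0.4, 1.1, -0.3]
width: 0.0345
```

>>> {"op": "apply_moves", "data": {"increments": [0,0,-0.006,0,0,0,0,0,-0.006,0,0,0,0,0,-0.006,0,0,0,0,0,0,0,0,0]}}

```text
t: 7.28
eef_pos: [0.4366, 0.1812, 0.1296]
ee_rot: [-3.141, 0.004, 1.858]
force: [-0.4, -0.6, -1.4]
width: 0.035
```

>>> {"op": "apply_moves", "data": {"increments": [0,0,-0.006,0,0,0,0,0,-0.006,0,0,0,0,0,0,0,0,0]}}

```text
t: 7.53
eef_pos: [0.4365, 0.181, 0.116]
ee_rot: [-3.141, 0.004, 1.858]
force: [1.1, 0.4, -1.2]
width: 0.035
```

```bash
python3 - <<'E'
from h import *
st=arm.get_state();print(st['t'],st['eef_pos'],st['ee_rot'],st['width'],st['force'])
im=save('wrist','w6');s=save('scene','s6')
a=cv2.resize(im[130:310,190:390],None,fx=2.2,fy=2.2,interpolation=cv2.INTER_CUBIC)
b=cv2.resize(s[100:220,140:260],(396,396),interpolation=cv2.INTER_CUBIC)
cv2.imwrite('pics/c6.png',np.hstack([a[:,:400],b])[:,:,::-1])
E
```

```text
7.5333 [0.43651157 0.18098357 0.11598161] [-3.14058514  0.00434471  1.85783979] 0.0350177053546143 [ 1.061148    0.35585245 -1.15638742]
```

View pics/c6.png

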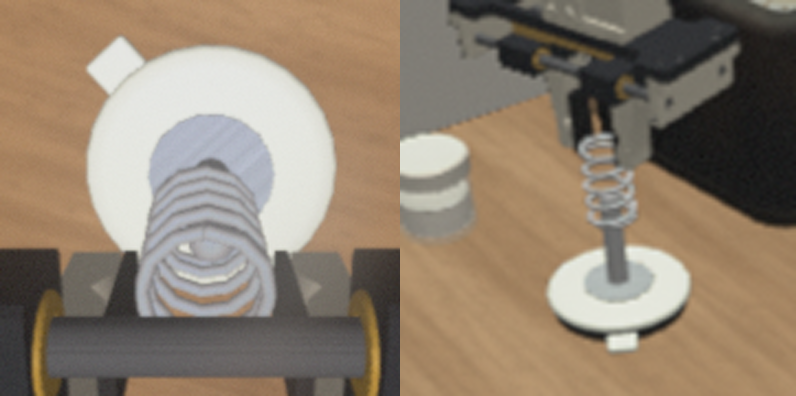

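The spring is threaded: the rod shows inside the coils in both views, without force. Sliding down.

>>> {"op": "apply_moves", "data": {"increments": [0,0,-0.008,0,0,0,0,0,-0.008,0,0,0,0,0,-0.008,0,0,0,0,0,-0.008,0,0,0,0,0,-0.004,0,0,0,0,0,0,0,0,0]}}

```text
t: 8.13
eef_pos: [0.4372, 0.1815, 0.0775]
ee_rot: [3.14, 0.004, 1.858]
force: [0.4, 0.2, -1.1]
width: 0.0348
```

>>> {"op": "apply_moves", "data": {"increments": [0,0,-0.006,0,0,0,0,0,-0.005,0,0,0,0,0,-0.003,0,0,0,0,0,0,0,0,0]}}

```text
t: 8.47
eef_pos: [0.4372, 0.1814, 0.0618]
ee_rot: [3.141, 0.004, 1.858]
force: [-0.2, -0.4, -0.5]
width: 0.0352
```

>>> {"op": "apply_moves", "data": {"increments": [0,0,-0.002,0,0,0,0,0,0,0,0,0,0,0,-0.001,0,0,0,0,0,0,0,0,0]}}

```text
t: 8.8
eef_pos: [0.4377, 0.1817, 0.0591]
ee_rot: [3.14, 0.004, 1.859]
force: [-0.2, -0.3, -0.2]
width: 0.0352
```

>>> {"op": "apply_moves", "data": {"increments": [0,0,-0.0015,0,0,0,0,0,0,0,0,0,0,0,0,0,0,0]}}

```text
t: 9.05
eef_pos: [0.4391, 0.1824, 0.0595]
ee_rot: [3.137, 0.003, 1.86]
force: [0.2, 0.1, -1.3]
width: 0.0348
```

>>> {"op": "apply_moves", "data": {"increments": [-0.001,0,-0.001,0,0,0,0,0,0,0,0,0,0,0,0,0,0,0,0,0,0,0,0,0], "hand": 0.25}}

```text
t: 9.38
eef_pos: [0.4379, 0.1825, 0.0584]
ee_rot: [3.136, 0.003, 1.859]
force: [0.6, 0.7, -0.3]
width: 0.0561
```

>>> {"op": "apply_moves", "data": {"increments": [0,0,0,0,0,0,0,0,0,0,0,0,0,0,0.01,0,0,0,0,0,0.02,0,0,0,0,0,0.03,0,0,0,0,0,0.035,0,0,0,0,0,0.02,0,0,0,0,0,0,0,0,0]}}

```text
t: 10.05
eef_pos: [0.4357, 0.1802, 0.176]
ee_rot: [-3.14, 0.007, 1.859]
force: [0.6, -0.0, -0.1]
width: 0.0656
```

```bash
python3 - <<'E'
from h import *
st=arm.get_state();print(st['t'],st['eef_pos'],st['ee_rot'],st['width'],st['force'])
im=save('wrist','w7');s=save('scene','s7')
a=cv2.resize(im[110:310,190:390],(400,400),interpolation=cv2.INTER_CUBIC)
b=cv2.resize(s[100:220,140:260],(400,400),interpolation=cv2.INTER_CUBIC)
cv2.imwrite('pics/c7.png',np.hstack([a[:,:400],b])[:,:,::-1])
for c in ['scene','top']:
    if c=='top': save('top','t7')
    for n in ['return_spring','narrow_spring','short_spring']:
        for x in finder.landmark_of(c,n)[:2]: print(c,n,np.round(x['point'],1),round(x['conf'],2))
E
```

```text
10.05 [0.43567095 0.18022704 0.1760229 ] [-3.14027961  0.00660333  1.85912328] 0.06563212482696194 [ 0.57083275 -0.03979625 -0.06421305]
scene return_spring [206.7 180.8] 0.54
scene narrow_spring [351.5 294.7] 0.56
scene short_spring [342.9 244.6] 0.64
top return_spring [190.4 232.5] 0.4
top narrow_spring [402.4 219. ] 0.7
top short_spring [348.9 183.1] 0.45
top short_spring [196.2 234.3] 0.23
```

View pics/c7.png

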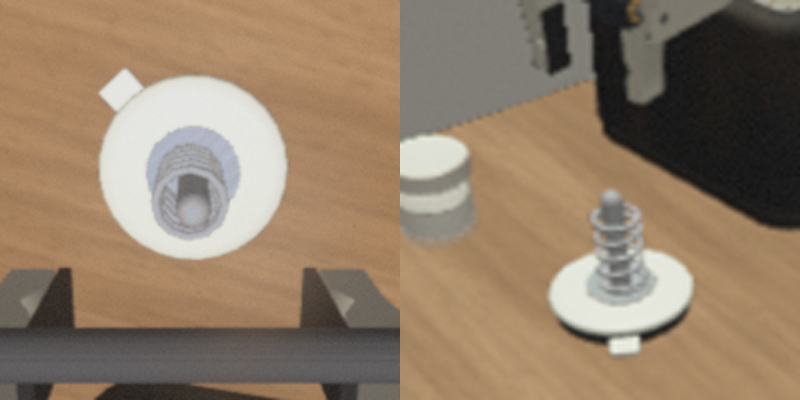

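The spring stands upright on the seat around the rod (rod tip showing through its top), and the gripper is clear. The other two springs are where they were. Handing in.

```bash
python3 -c "
from station import arm
print(arm.job_done())"
```

```text
the job is handed in; nothing more can be done
None
```

The return spring is threaded over the chopper's rod, standing upright on the seat and released; the job is handed in. I gripped it at 20 N and slid it down. The coils did not catch, so no twist was needed, and the wrist force readings I saw stayed under about 2 N. It took about 10 s of robot time.

The last wrist and scene pictures show the spring upright around the rod, with the gripper well clear. The narrow and short springs were found within about 3 pixels of where they started.

- **Seat contact:** the force reading never clearly showed the spring touching the seat. I judged that from height and released it within about 1 mm of the seat.
- **Position estimates:** the camera estimates of the rod disagreed by 2–3 mm, which is inside the 6.5 mm of play around the rod.
- **Finder results:** its confidence for the placed spring was low, at 0.4–0.54. In the top view it also gave a weak false "short spring" report at the chopper (0.23).

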